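# Square a plate blank into a drilling fence

### The job

Push the large flat aluminium plate along the bench until one long edge lies flush against the steel fence and one short edge butts against the stop block that stands in front of the fence, on the stop's inner side (the side towards the middle of the fence). Only push or nudge it with the fingers: do not pick it up or tip it. Leave everything else on the bench where it is.

Things in the scene. Friction and masses are not known exactly. Their poses are not given: they have to be found in the camera images.
- plate_center (a point): centre (half-way up) of the large aluminium plate, a loose rectangular slab 100 mm (its x) by 140 mm (its y) by 20 mm thick, lying flat on the bench, 0.35 to 0.65 kg; a dark bore in the middle of its top and four small holes at its corners. Its z axis is up; starts between the robot and the fence, askew by up to about 17 degrees to it
- fence: steel angle screwed to the bench (fixed), 460 mm long along its y, upright face 30 mm high. Origin on the bench at the middle of the length of its working face, which looks to its -x (towards the robot); the upright is 6 mm thick and a low foot, 6 mm high, reaches 40 mm behind the face. The plate comes to lie on the -x side, centre 50 mm from the face
- stop: dark steel stop block fixed on the fence near one end or the other (165 to 200 mm from the middle). Axes parallel to the fence's. 30 mm thick along y, it reaches 45 mm forward of the fence's face (-x), 32 mm high; 40 mm where it bridges the fence, black thumbscrew up to 56 mm. Origin on the bench in the plane of the fence's face, half-way through its thickness: side faces at y = +-15 mm
- lock: not the stop: a similar dark block with a thumbscrew (52 mm high, 30 mm along the fence) fixed near the fence's other end, but wholly behind the fence's face. Origin on the bench in the plane of the face, half-way along it
- small_plate: bystander: loose aluminium offcut 55 x 55 x 20 mm, flat; origin at the centre of its underside
- socket: bystander: steel socket standing upright, 30 mm diameter, 48 mm high; origin at the centre of its foot
- wrench: bystander: spanner lying flat, along its x, about 170 mm long; origin under its middle
- screwdriver: bystander: black-handled screwdriver lying along its x, about 200 mm long; origin under its middle
- hammer: bystander: hammer lying along its x, about 260 mm long; origin under its middle
- can: bystander: spray can standing, 58 mm diameter, 190 mm high; origin at the centre of its foot
- jar: bystander: glass jar standing, 70 mm diameter, 80 mm high; origin at the centre of its foot
- tape: bystander: grey ring (tape core) lying flat, 90 mm outside diameter, 25 mm high; origin at its centre on the bench
Things that resemble listed ones, but are neither listed nor needed, are in the scene too. What is shaped like the part that bears plate_center but blue is not meant.

How it is judged (in metres and radians):
At the end, for the whole second after the job is handed in: The plate lies flat and at rest with a long edge against the fence's face (gap under 4 mm, within 0.03 rad of parallel) and a short edge against the inner side of the stop (gap under 4 mm) (x of plate_center in the frame of fence between -0.054 and -0.047 m and angle between the y axis of plate_center and the y axis of fence, either way round below 0.03 rad and y of plate_center in the frame of stop between -0.089 and 0.089 m and y of plate_center in the frame of fence between -0.13 and 0.13 m and height (world z) of plate_center below 0.013 m and angle between plate_center's own z axis and vertical below 0.05 rad and linear speed of plate below 0.01 m/s); the robot touches nothing.
It fails at once if the plate was lifted, carried or tipped (raised more than 8 mm or tilted more than 0.15 rad) (height (world z) of plate_center above 0.018 m or angle between plate_center's own z axis and vertical above 0.15 rad).
It fails at once if a bystander was moved by more than 15 mm (distance of any of small_plate, socket, wrench, screwdriver, hammer, can, jar, tape from where it was at the start of the episode above 0.015 m).
It also fails if it takes over 58 s, if anything falls off the work surface, if the arm or the gripper's body presses on something with over 40 N, if the wrist force passes 120 N, or if a joint passes its speed limit or range.

### The arm

A 6-joint arm with a two-finger parallel gripper is mounted at the origin on the work surface. World frame = base frame: x ahead of the robot, y to its left, z up, the work surface at z = 0. Lengths are in m, angles in degrees, forces in N, time in s.
With the tool pointing down it reaches from about 0.325 to 0.775 m from the base axis. Payload 5.5 kg.
Tool frame: the origin (TCP) lies at the centre of the arm's flange, where the gripper is bolted on; the fingertips stand 182 mm ahead of it and the grasp point (between the pads) lies 163 mm ahead of it; z points along the fingers, y is the line along which they close (so a half turn about z gives the same grasp; the last joint's range is limited). The gripper opens to 88 mm and grips with 3 to 60 N. Pads are 20 mm wide; open, the fingers measure 115 mm over their backs; the gripper's body (75 mm by 178 mm) begins 61 mm behind the grasp point.
Start: joints at [-67.019, 5.22, 70.514, -0, 104.267, -3.249], TCP at [0.265, -0.538, 0.405] pointing down, gripper open.
Joint ranges: [-164.24, 164.24], [-49.07, 125.15], [9.68, 141.18], [-86.29, 266.29], [3.28, 154.24], [-151.56, 151.56]. Speed limits (degrees/s): [147.25, 147.25, 172.46, 180, 180, 180].

### API

Orientations are given as [roll, pitch, yaw] about the fixed x, y, z axes, in that order (R = Rz(yaw) Ry(pitch) Rx(roll)).
In Python, from station import r gives the robot as it stands. The module is installed in compiled form; this text tells all that it offers. Calls block until the motion is done:
- r.reach(position, orientation): joint-space move of the TCP to a pose.
- r.servo_line(position, rotation=None, speed=0.15): straight line of the TCP; rotation=None keeps the orientation; speed is the mean speed in m/s.
- r.move_joints(angles): joint-space move.
- r.let_go() and r.grab(squeeze=None): open the fingers fully, or close them until they stop; squeeze is the grip in N (None keeps the last).
- r.wait(seconds).
- r.inverse_kinematics(position, orientation): joint angles nearest the present ones, or None.
- r.sense(): the state.
- r.snapshot(name): name is "scene" or "top" or "wrist"; returns a dict with "frame" (400x640x3 uint8, red, green, blue), "fx", "fy", "cx", "cy" (pixels), "R" (3x3) and "t" (3): a world point X has camera coordinates R X + t. Camera axes: x right, y down, z forward; pixel columns grow to the right and rows downward; lengths in m; the calibration is good to about 2 mm. A picture is of the moment at which its call begins. There is no depth.
A pose or a line that the arm cannot do raises r.IKError and nothing moves.
- r.hand_in(): hands the job in; it is judged then, once.
The state is a dict: "clock": time; "joints": joint angles; "joint_vel": joint speeds; "joint_torque": joint torques, N m; "tcp_pos": TCP position; "orientation": TCP orientation; "contact_force": force on the tool from outside, world axes, zero at the start; "torque": the same for the moment, N m; "opening": finger opening in m; "gripper_force": force on a finger pad.
Only numpy, scipy, OpenCV 4.12 (cv2) and the standard library are available. Lean on these libraries where they do the work, as an engineer would, in place of code of your own. Each camera call takes 0.05 s, during which the arm holds its last target. There are 200 camera calls.

## Working session

There is one attempt and no reset: what is moved stays moved. The work goes in short steps, each a Python script; the robot and the scene stay as the last script left them, time stands still between calls to the robot, and variables do not carry over. Pictures are saved under pics/ and viewed, at most 10 in all, crops included, and the job is handed in when it is done.

```bash
mkdir -p pics
cat > h.py <<'E'
import numpy as np, cv2
from station import r
def snap(n,f):
    s=r.snapshot(n); cv2.imwrite('pics/'+f,s['frame'][:,:,::-1]); 
    return s
def ray(s,u,v,z):
    R=np.array(s['R']);t=np.array(s['t']);c=-R.T@t
    d=R.T@np.array([(u-s['cx'])/s['fx'],(v-s['cy'])/s['fy'],1])
    return (c+d*(z-c[2])/d[2])
E
python3 - <<'E'
from h import *
import pickle
for n in('top','scene'):
    s=snap(n,n+'0.png'); pickle.dump(s,open(n+'.pkl','wb')); print(n,s['fx'],-np.array(s['R']).T@s['t'])
E
```

```text
top 421.9703420031861 [0.32720913 0.0451557  1.28077145]
scene 440.9852961962575 [1.76360947 0.12343405 0.88344637]
```

View pics/top0.png

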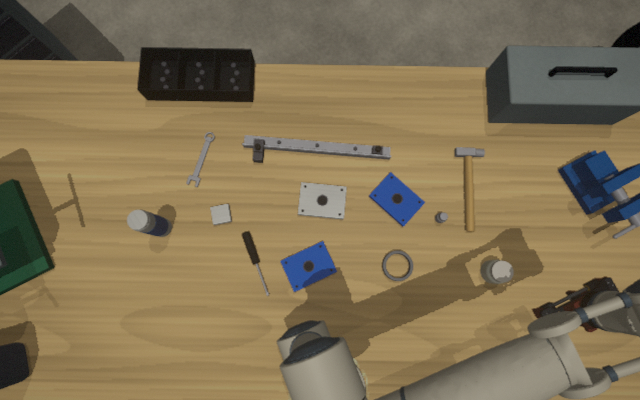

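View pics/scene0.png

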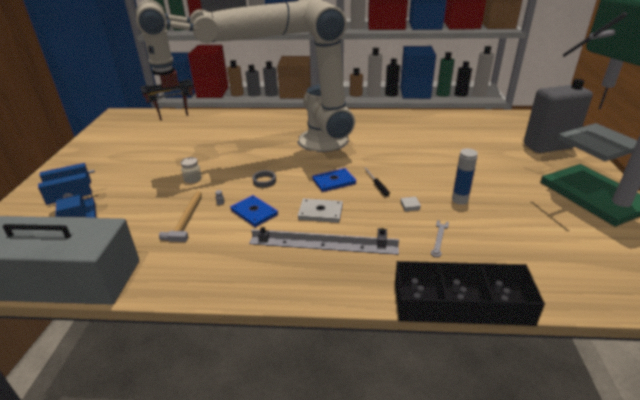

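The top view shows +x up and +y left. The candidates are the grey plate (322,200), blue plates (397,198) and (308,266), and the small offcut (221,214). I choose the grey plate with the bore. The stop is at (258,150), reaching forward of the fence, and the lock is at (377,149), behind it.

Run:
```python
from h import *
import pickle
s=pickle.load(open('top.pkl','rb')); f=s['frame']
hsv=cv2.cvtColor(f,cv2.COLOR_RGB2HSV)
m=((hsv[...,1]<50)&(hsv[...,2]>120)).astype(np.uint8)*255
w=m.copy(); w[:175]=0; w[228:]=0; w[:,:285]=0; w[:,360:]=0
w=cv2.morphologyEx(w,cv2.MORPH_CLOSE,np.ones((3,3)))
c=max(cv2.findContours(w,0,1)[0],key=cv2.contourArea)
b=cv2.minAreaRect(c); print(b)
P=np.array([ray(s,*p,.02)[:2] for p in cv2.boxPoints(b)]);print(P,P.mean(0),np.linalg.norm(np.diff(P,axis=0),axis=1))
# fence: low-saturation pixels per column
w=m.copy(); w[:130]=0; w[165:]=0; 
for u in range(244,392,8):
    v=np.where(w[:,u])[0]; print(u,(v.min(),v.max()) if len(v) else None, end=' ')
cr=f[125:230,190:410]; cv2.imwrite('pics/crop.png',cv2.resize(cr,None,fx=3.6,fy=3.6,interpolation=cv2.INTER_CUBIC)[:,:,::-1])
```

```text
((321.8337097167969, 200.24607849121094), (46.172035217285156, 32.85135269165039), 5.44033145904541)
[[ 0.50488998  0.09795433]
 [ 0.60591049  0.09055543]
 [ 0.59426183 -0.04998867]
 [ 0.49353013 -0.04070589]] [0.54964811 0.0244538 ] [0.1012911  0.14102601 0.10115852]
244 (np.int64(138), np.int64(144)) 252 (np.int64(136), np.int64(144)) 260 (np.int64(136), np.int64(138)) 268 (np.int64(137), np.int64(146)) 276 (np.int64(138), np.int64(146)) 284 (np.int64(138), np.int64(147)) 292 (np.int64(139), np.int64(148)) 300 (np.int64(140), np.int64(148)) 308 (np.int64(140), np.int64(149)) 316 (np.int64(141), np.int64(150)) 324 (np.int64(142), np.int64(150)) 332 (np.int64(142), np.int64(151)) 340 (np.int64(143), np.int64(152)) 348 (np.int64(144), np.int64(152)) 356 (np.int64(144), np.int64(153)) 364 (np.int64(145), np.int64(154)) 372 (np.int64(154), np.int64(154)) 380 (np.int64(155), np.int64(155)) 388 (np.int64(147), np.int64(156))
```

View pics/crop.png

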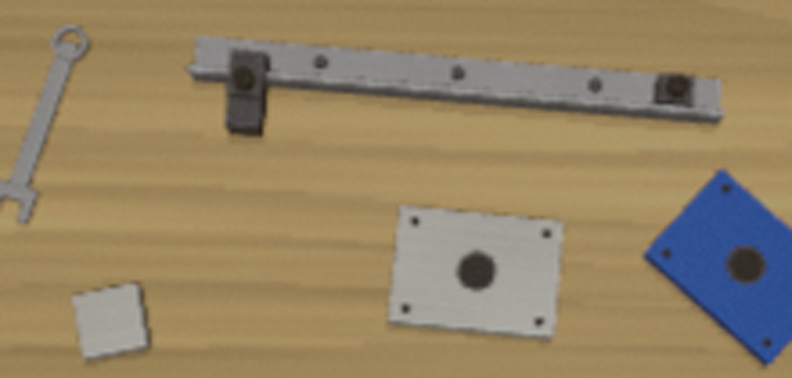

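The crop confirms the grey plate with its bore and four holes. The stop reaches forward at crop (247,105), and the lock at (675,88) stays behind the face. The plate is already nearly parallel to the fence. Next I'll compute the geometry and IK checks.

Run:
```python
from h import *
import pickle
s=pickle.load(open('top.pkl','rb'))
a=ray(s,270,146.7,.03);b=ray(s,386,156.3,.03)
print('top line',a,b,np.degrees(np.arctan2(a[0]-b[0],a[1]-b[1])))
print('fence ends',ray(s,243.5,144.8,.03),ray(s,390.5,156.7,.03))
print('base',ray(s,316,152.6,0),'top@316',ray(s,316,150.5,.03))
print('stop inner top',ray(s,264.2,151,.032),'stop front-left/right',ray(s,253,161.5,.032),ray(s,263.3,162,.032))
print('screw',ray(s,190+243/3.6,125+78/3.6,.05))
print('blue left',ray(s,370,196,.02),'blue2 R/top',ray(s,281,261,.02),ray(s,325,243,.02), 'tape top',ray(s,397,250,.025),'sd tip/handle',ray(s,268,294,0),ray(s,245,233,.02))
q=r.sense(); print(q['orientation'],q['clock'],q['contact_force'])
for y in (85.,-95,):
  for p in ([.54,-.1,.188],[.45,.1,.188],[.6,.1,.188],[.6,.0,.188]): print(y,p,r.inverse_kinematics(p,[180,0,y]))
```

```text
top line [0.71251976 0.18589257 0.03      ] [ 0.68721743 -0.17073868  0.03      ] 4.058228793221773
fence ends [0.71738264 0.26760251 0.03      ] [ 0.68615118 -0.18453219  0.03      ]
base [0.70464863 0.04411952 0.        ] top@316 [0.70249123 0.04423317 0.03      ]
stop inner top [0.69795744 0.20299782 0.032     ] stop front-left/right [0.66425442 0.23600916 0.032     ] [0.66314059 0.20454275 0.032     ]
screw [0.7059033  0.22145712 0.05      ]
blue left [ 0.5644923 -0.1218822  0.02     ] blue2 R/top [0.36511409 0.14322125 0.02      ] [0.42002632 0.01357412 0.02      ] tape top [ 0.4018972  -0.19985854  0.025     ] sd tip/handle [0.2683033 0.180629  0.       ] [0.44657553 0.25313656 0.02      ]
[-1.79901026e+02 -4.36839090e-03  2.62274695e+01] 0.1 [ 0.8366579  -0.93186452 -0.28119991]
85.0 [0.54, -0.1, 0.188] [-14.04094861   1.34783297  96.72308764   0.          81.92907939
  -9.04094861]
85.0 [0.45, 0.1, 0.188] [ 8.29903890e+00 -1.27944539e+01  1.09896171e+02 -2.54444375e-14
  8.28982831e+01  1.32990389e+01]
85.0 [0.6, 0.1, 0.188] [ 6.25806704e+00  1.02213015e+01  8.72334712e+01 -2.54444375e-14
  8.25452273e+01  1.12580670e+01]
85.0 [0.6, 0.0, 0.188] [-3.24850097e+00  8.99346578e+00  8.86024383e+01 -2.54444375e-14
  8.24040959e+01  1.75149903e+00]
-95 [0.54, -0.1, 0.188] None
-95 [0.45, 0.1, 0.188] None
-95 [0.6, 0.1, 0.188] None
-95 [0.6, 0.0, 0.188] None
```

```bash
cat >> h.py <<'E'
A=np.radians(4.3); e=np.array([np.sin(A),np.cos(A)]); n=np.array([np.cos(A),-np.sin(A)]); F=np.array([.7025,.0442])
O=[180,0,-4.3]
def W(s,d,z): return [*(F+s*e+d*n),z]
def f(): 
    c=np.array(r.sense()['contact_force']); return round(c[:2]@e,2),round(c[:2]@n,2)
def line(s,d,z,v=.15): r.servo_line(W(s,d,z),speed=v)
def plate(s,box):
    u0,u1,v0,v1=box; h=cv2.cvtColor(s['frame'],cv2.COLOR_RGB2HSV)
    m=((h[...,1]<50)&(h[...,2]>120)).astype(np.uint8)*255
    w=np.zeros_like(m); w[v0:v1,u0:u1]=m[v0:v1,u0:u1]
    w=cv2.morphologyEx(w,cv2.MORPH_CLOSE,np.ones((3,3)))
    c=max(cv2.findContours(w,0,1)[0],key=cv2.contourArea)
    P=np.array([ray(s,*p,.02)[:2] for p in cv2.boxPoints(cv2.minAreaRect(c))])-F
    return np.c_[P@e,P@n].round(4), ((P@e).mean(),(P@n).mean())
E
python3 - <<'E'
from h import *
r.grab(10)
r.reach(W(-.140,-.151,.30),O)
line(-.140,-.151,.188,.12); print(r.sense()['opening'],f())
line(-.114,-.151,.188,.05); print(f())
line(-.060,-.151,.188,.04); print(f())
line(-.005,-.151,.188,.04); print(f(),r.sense()['clock'])
line(-.03,-.151,.188,.1)
line(-.03,-.151,.30,.2)
s=snap('top','t1.png'); print(r.sense()['clock'])
E
```

```text
0.0005917795013448946 (np.float64(-0.41), np.float64(-0.83))
(np.float64(-0.22), np.float64(-0.17))
(np.float64(-1.34), np.float64(0.3))
(np.float64(-0.35), np.float64(0.08)) 8.175
9.3333
```

View pics/t1.png

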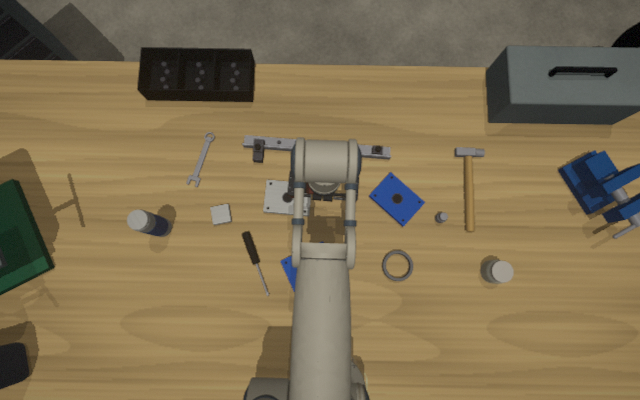

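The plate's bore is now at about (287,198) with its left end at u=264, still roughly parallel to the fence. Next is the push to the fence with open fingers.

Run:
```python
from h import *
r.let_go()
line(.078,-.24,.30,.25)
s=snap('top','t2.png'); 
line(.078,-.24,.188,.15); print('free',f())
line(.078,-.205,.188,.06); print(f())
line(.078,-.13,.188,.05); print(f())
d=-.125
while d<-.098:
    line(.078,d,.188,.02); q=f(); print(round(d,4),q)
    if q[1]<-8: break
    d+=.002
print(r.sense()['clock'])
s=snap('top','t3.png')
```

```text
free (np.float64(-0.05), np.float64(0.18))
(np.float64(0.79), np.float64(0.46))
(np.float64(-0.15), np.float64(-1.04))
-0.125 (np.float64(0.35), np.float64(-1.2))
-0.123 (np.float64(0.11), np.float64(-3.41))
-0.121 (np.float64(0.0), np.float64(-4.75))
-0.119 (np.float64(-0.76), np.float64(-4.14))
-0.117 (np.float64(-0.15), np.float64(-3.92))
-0.115 (np.float64(0.75), np.float64(-4.5))
-0.113 (np.float64(-0.5), np.float64(-5.31))
-0.111 (np.float64(-0.49), np.float64(-12.15))
16.9
```

View pics/t3.png

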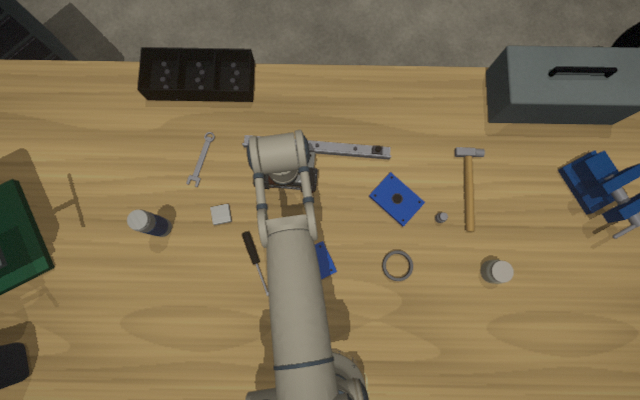

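The arm hides the plate here, but the force step at d=-0.111 shows contact with the fence. Now I'll nudge it along to the stop.

Run:
```python
from h import *
line(.078,-.15,.188,.1); line(.078,-.15,.26,.2); r.grab(10)
line(-.04,-.058,.26,.25); line(-.04,-.058,.188,.15); print('free',f())
line(-.018,-.058,.188,.06)
x=-.015
while x<.014:
    line(x,-.058,.188,.02); q=f(); print(round(x,4),q)
    if q[0]<-10: break
    x+=.002
line(-.03,-.058,.188,.1); line(-.03,-.058,.26,.2)
# second seat against fence
r.let_go(); line(.085,-.15,.26,.25); line(.085,-.15,.188,.15)
line(.085,-.118,.188,.06)
for d in np.arange(-.116,-.104,.002):
    line(.085,d,.188,.02); q=f(); print('d',round(d,4),q)
    if q[1]<-10: break
line(.085,-.15,.188,.1); line(.085,-.15,.30,.2)
r.reach(W(-.15,-.28,.38),O); print(r.sense()['clock'])
s=snap('top','t4.png'); p=s['frame'][125:225,200:400]
cv2.imwrite('pics/c4.png',cv2.resize(p,None,fx=4,fy=4,interpolation=cv2.INTER_CUBIC)[:,:,::-1])
```

```text
free (np.float64(-0.24), np.float64(0.42))
-0.015 (np.float64(0.95), np.float64(0.05))
-0.013 (np.float64(0.2), np.float64(-0.67))
-0.011 (np.float64(0.31), np.float64(0.39))
-0.009 (np.float64(-0.08), np.float64(-0.53))
-0.007 (np.float64(-0.17), np.float64(-0.07))
-0.005 (np.float64(0.96), np.float64(-0.74))
-0.003 (np.float64(-1.9), np.float64(-0.16))
-0.001 (np.float64(-3.35), np.float64(-0.94))
0.001 (np.float64(-2.31), np.float64(0.0))
0.003 (np.float64(-1.95), np.float64(-1.24))
0.005 (np.float64(-2.2), np.float64(-0.14))
0.007 (np.float64(-2.31), np.float64(-0.33))
0.009 (np.float64(-2.32), np.float64(0.24))
0.011 (np.float64(-1.35), np.float64(0.3))
0.013 (np.float64(-1.17), np.float64(-0.08))
d -0.116 (np.float64(-0.16), np.float64(0.44))
d -0.114 (np.float64(0.21), np.float64(0.02))
d -0.112 (np.float64(-0.44), np.float64(-5.8))
d -0.11 (np.float64(-1.56), np.float64(-14.09))
32.9083
```

View pics/c4.png

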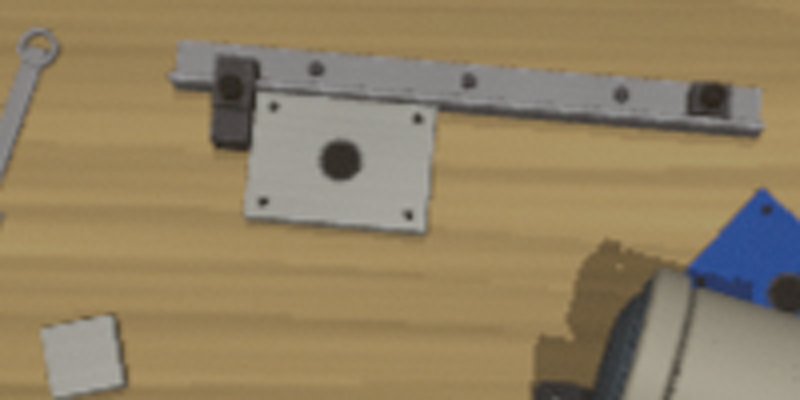

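The plate is flush with the fence, and its left end at crop x≈255 is just about at the stop. No stop contact was felt in the forces, so I'll push on until it is.

Run:
```python
from h import *
r.grab(10)
r.reach(W(-.02,-.058,.25),O); line(-.02,-.058,.188,.15)
line(.009,-.058,.188,.08); print('t',r.sense()['clock'])
x=.011
while x<.032:
    line(x,-.058,.188,.02); q=f(); print(round(x,4),q)
    if q[0]<-9: break
    x+=.002
line(-.01,-.058,.188,.1); line(-.01,-.058,.26,.2); print(r.sense()['clock'])
```

```text
t 36.4917
0.011 (np.float64(-0.0), np.float64(0.11))
0.013 (np.float64(0.75), np.float64(0.4))
0.015 (np.float64(-3.98), np.float64(-0.6))
0.017 (np.float64(-10.22), np.float64(-0.78))
38.4167
```

Run:
```python
from h import *
r.let_go(); line(.09,-.15,.26,.25); line(.09,-.15,.188,.15)
line(.09,-.116,.188,.08)
for d in (-.113,-.111,-.109):
    line(.09,d,.188,.02); q=f(); print('d',d,q)
    if q[1]<-10: break
line(.09,-.15,.188,.12); line(.09,-.15,.30,.25)
r.reach(W(-.15,-.28,.38),O); print(r.sense()['clock'])
s=snap('top','t5.png'); p=s['frame'][125:225,200:400]; print(plate(s,(262,315,149,200)))
cv2.imwrite('pics/c5.png',cv2.resize(p,None,fx=4,fy=4,interpolation=cv2.INTER_CUBIC)[:,:,::-1])
```

```text
d -0.113 (np.float64(-0.37), np.float64(0.15))
d -0.111 (np.float64(-0.38), np.float64(-7.61))
d -0.109 (np.float64(-2.8), np.float64(-15.3))
44.6833
(array([[ 0.1673, -0.0072],
       [ 0.0068,  0.0072],
       [-0.0025, -0.097 ],
       [ 0.1557, -0.1112]]), (np.float64(0.08184930792858927), np.float64(-0.05204698199600399)))
```

View pics/c5.png

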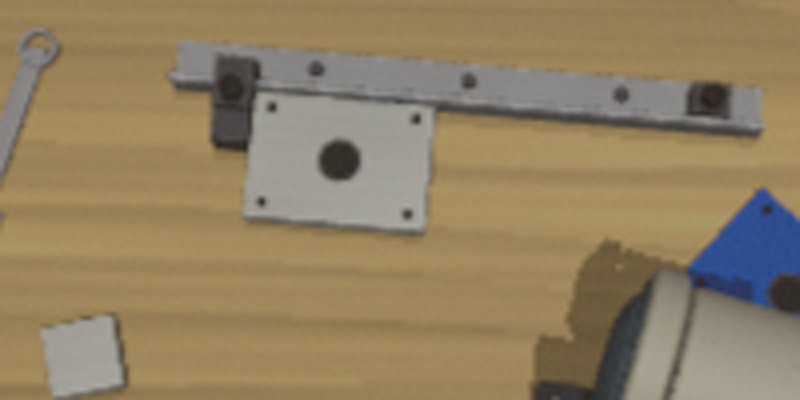

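The plate is flush with the fence and tight against the stop's inner side at crop (250,120). Its rear edge slope of about 0.09 matches the fence. The contour fit in this last step picked up part of the fence, so I'm relying on the picture and the contact forces.

```bash
python3 -c "
from station import r
print(r.hand_in())"
```

```text
the job is handed in; nothing more can be done
None
```

I pushed the plate flush against the fence and up to the stop's inner side, and handed the job in shortly after 44.7 s of the 58 s allowed; the system returned no verdict.

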